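Set the bass-rod jig to 120 degrees and hang its template

ROBOT

A 7-joint arm with a two-finger parallel gripper is mounted at the origin on the work surface. World frame = base frame: x ahead of the robot, y to its left, z up, the work surface at z = 0. Lengths are in m, angles in rad, forces in N, time in s.
With the tool pointing down it reaches from about 0.425 to 0.925 m from the base axis. Payload 6.8 kg.
Tool frame: the origin (TCP) lies at the very end of the fingers, on their centre line; the grasp point (between the pads) lies 19 mm behind it; z points along the fingers, y is the line along which they close (so a half turn about z gives the same grasp; the last joint's range is limited). The gripper opens to 85 mm and grips with 20 to 120 N. Pads are 22 mm wide; open, the fingers measure 114 mm over their backs; the gripper's body (76 mm by 85 mm) begins 54 mm behind the grasp point. The pads swing forward as they close: fully open they stand 13 mm farther back than shut.
Start: joints at [1.168, 0.477, 0.022, 1.555, -0.011, 1.109, -0.083], TCP at [0.196, -0.646, 0.231] pointing down, gripper open.
Joint ranges: [-2.96, 2.96], [-0.34, 2.1], [-1.41, 1.46], [0.24, 2.44], [-1.37, 4.51], [0.17, 1.92], [-2.96, 2.96]. Speed limits (rad/s): [2.39, 2.39, 3.14, 3.14, 3.14, 3.14, 3.14].

INTERFACE

Orientations are given as a rotation vector (axis times angle).
In Python, from bench import r gives the robot as it stands.
- The arm moves only by the tool play_rows, never from a script. Its argument "targets" is text: rows parted by semicolons, each of 5 numbers parted by spaces: the closure, from -1 (fully open) to 1 (shut), then the shift along the tool's x, y, z in m, then the turn about the tool's z in rad. In form: gripper dx dy dz spin; .... A call has 1 to 8 rows; each row is the pose to reach, as a shift and turn from the pose commanded when the call began, along the tool's axes at that moment; what a row does not reach only later rows make up. A row lasts 1/12 s, in which the tool goes at most 41.7 mm and 7.16 degrees, less where a joint would pass 70% of its speed; a pose out of reach is approached as far as the arm can. A call with a gripper value outside its range is refused whole. The fingers move at their own pace and stop on an object; "squeeze" is the grip in N (left out, the last holds). Time passes only in rows, so rows that repeat a pose let the fingers close. It gives the time, the measured TCP pose, the force, the opening and the grip force at its end, in the units of the state.
- r.get_obs(): the state, without advancing time (a new reading comes with each control period).
- r.grab_frame(name): name is "scene" or "top" or "wrist"; returns the picture (420x560x3 uint8, red, green, blue); there is no depth.
- r.camera_info(name): a dict with "fov_y" (degrees; the focal length in pixels is half the picture's height over the tangent of half this angle, whatever the lens; pixels are square), "cx", "cy" (the principal point, pixels), "position" and "rotation" of the camera in the world. Camera axes: x right, y down, z forward; pixel columns grow to the right and rows downward; lengths in m; the calibration is good to about 2 mm. A picture is of the moment at which its call begins: read the wrist's pose just before it. camera_info takes no time and is no camera call; for the wrist camera it gives the pose at the moment of the call.
- r.hand_in(): hands the job in; it is judged then, once.
The state is a dict: "clock": time; "joints": joint angles; "qvel": joint speeds; "tau": joint torques, N m; "tcp_pos": TCP position; "orientation": TCP orientation; "contact_force": force on the tool from outside, world axes, zero at the start; "moment": the same for the moment, N m; "grip_width": finger opening in m; "gripper_force": force on a finger pad.
Only numpy, scipy, OpenCV 4.12 (cv2) and the standard library are available. Lean on these libraries where they do the work, as an engineer would, in place of code of your own. Each camera call takes 0.05 s, during which the arm holds its last target. There are 200 camera calls.

TASK

Set up the accordion rod jig for the next bass rod: turn its dial until the scale reads 120 degrees at the index line, then pick up the shorter of the two steel templates, the one whose two holes fit the jig's twin pins, and hang it on both pins so that it lies flat on the jig's base. Leave the dial at 120 and let go of everything. Leave the long template, the mallet and all the other loose pieces where they are.

Things in the scene. Friction and masses are not known exactly. Their poses are not given: they have to be found in the camera images.
- jig: Grey rod jig, fixed: base 150 (its x) x 290 (y) x 24 mm thick; origin at the centre of its underside, z up. Dial axis at jig x 0, y +75 mm; twin pins at x 0, y -40 and -110 mm. A fixed black iron cam clamp stands on the base at x +57 mm, y 0 (footprint 32 x 36 mm, lever to x +76 mm, top 98 mm above the bench).
- dial (a joint): Angle of the dial in rad = what the scale reads at the index line (0 to pi; 120 degrees = 2.094). Grows as the dial turns anticlockwise seen from above; 0 when its zero line meets the index line. The dial, a dark steel disc 110 mm across, 10 mm thick, lies on the jig's base and stays where it is left (friction about 0.1 N m).
- dial_grip (a point): Point on the dial's axis, 58 mm above the bench and 24 mm above the dial's top face, inside the upright steel grip bar by which the dial is turned (52 mm long, 14 mm wide, 38 mm high above the dial's face). Its frame turns with the dial: x along the bar towards the scale's zero line, y across the bar, z up.
- index_mark (a point): Inner end of the index line, white, 17 x 3 mm, on the base just outside the dial's rim on the jig's +x side. The scale: white lines at the rim on half of the dial, 0 to 180 rising clockwise, short every 10 degrees, longer and wider every 30; the zero line has a small brass stud at its inner end.
- pin_mid (a point): Point on the top of the jig's base (24 mm above the bench) midway between the twin pins; frame as the jig's. The brass pins stand 35 mm either side of it along the jig's y, 70 mm apart; each is 8 mm across and 20 mm high, the top 6 mm tapering to 3 mm.
- template: Short template: steel plate 96 (its x) x 40 (y) x 6 mm, 180 g, two 11 mm through holes at x +35 and -35 mm. On its middle an upright dark wooden grip bar 40 mm long along x, 14 mm wide, its top 44 mm above the underside. Origin: centre of the underside, z up. Fits the pins either way round. Starts flat on the cork mat, whose top is 3 mm above the bench.
- long_template: The long template, not wanted: same make, but 130 mm long with its holes 106 mm apart. Origin at the centre of the underside, x along its length. To be left alone.
- pot: Small glue pot, a jar 42 mm across and 70 mm high, standing on the mat; origin at the centre of its underside. To be left alone.
- button0: Jet-black bass button, a disc 14 mm across and 10 mm high; origin under its centre. To be left alone.
- button1: Another black bass button, the same size. To be left alone.
- button2: Another black bass button, the same size. To be left alone.
- key: Cracked mother-of-pearl treble key: flat white bar 18 mm (x) by 101 mm (y), 5 mm thick, lying on the jig's base beside the twin pins, on their jig -x side (its centre line about 57 mm from the pins' line); origin at the middle of the underside. To be left alone.
- mallet: Turned olive-wood mallet standing on its head, handle up, between the jig and the mat: head 66 mm across and about 100 mm high, whole mallet 200 mm high; origin at the centre of its underside. It topples if struck. To be left alone.
- rod: Bent brass bass rod 6 mm thick and about 190 mm long, lying on the bench behind; origin near its middle. To be left alone.
There are look-alikes about, which are no part of the job. What is shaped like the template but purple is not meant.

How it is judged:
By the outcome, as a careful person would: the job done as asked, in the order asked, and still so for the second after the job is handed in, with the robot touching nothing.
It also fails if it takes over 70 s, if anything falls off the work surface, if the arm or the gripper's body presses on something with over 40 N, if the wrist force passes 120 N, or if a joint passes its speed limit or range.

## Working session

There is one attempt and no reset: what is moved stays moved. The work goes in short steps, Python scripts to look and compute and a tool call to move; the robot and the scene stay as the last step left them, time stands still between calls to the robot, and variables do not carry over. Pictures are saved under pics/ and viewed, at most 10 in all, crops included, and the job is handed in when it is done.

Besides the shell and the picture viewer there is one more tool, called after "Emit:" by a JSON object that holds its "name" and its "arguments". play_rows: Moves the arm, as the interface text tells. Its arguments: {"type":"object","properties":{"targets":{"type":"string"},"squeeze":{"type":"number"}},"required":["targets"]}

```bash
ls; mkdir -p pics
python3 - <<'E'
from bench import r
import cv2,numpy as np
o=r.get_obs();print(o['clock'],o['tcp_pos'],o['orientation'],o['grip_width'])
a=[]
for n in('scene','top'):
    i=r.camera_info(n);print(n,i)
    f=r.grab_frame(n);cv2.imwrite(f'pics/{n}0.png',f[...,::-1])
E
```

```text
pics
0.0 [ 0.19593637 -0.64534447  0.23031357] [-3.10577963e+00 -4.61169560e-01  6.68771618e-04] 0.0854398793835765
scene {'fov_y': 44.62803532595959, 'cx': 291.2913712003378, 'cy': 211.841839023684, 'position': array([ 1.2299577 , -0.42933781,  1.02255147]), 'rotation': array([-2.2299324 , -1.10292325,  0.42093188])}
top {'fov_y': 50.63450648876388, 'cx': 274.8190793025631, 'cy': 213.80676302825125, 'position': array([0.43088812, 0.05430607, 1.09725757]), 'rotation': array([-2.15063467,  2.10860196, -0.17087602])}
```

View pics/top0.png

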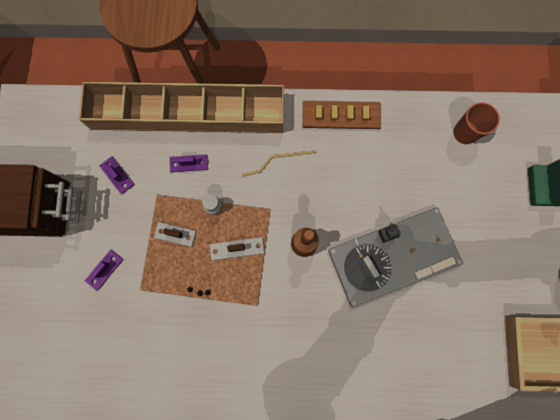

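View pics/scene0.png

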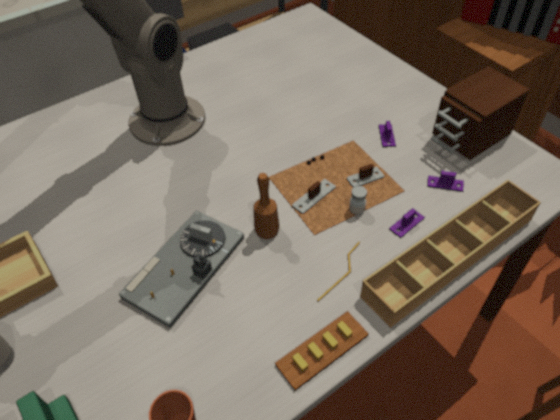

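The top view shows the jig at (395,255) with its dial at (367,267), and the pins at about (413,250) and (438,239). There are two steel templates on the mat: (175,234), about 40 px long, and (237,248), about 55 px long. The purple look-alikes are at (117,175), (188,163) and (104,270). The short one at (175,234) fits the description, and I'll confirm it in a crop.

```bash
cat > h.py <<'E'
from bench import r
import cv2,numpy as np
from scipy.spatial.transform import Rotation as R
def ray(n,uv,info=None):
    i=info or r.camera_info(n);f=210/np.tan(np.radians(i['fov_y']/2))
    uv=np.atleast_2d(np.asarray(uv,float))
    d=np.c_[(uv[:,0]-i['cx'])/f,(uv[:,1]-i['cy'])/f,np.ones(len(uv))]
    return np.array(i['position']),d@R.from_rotvec(i['rotation']).as_matrix().T
def plane(n,uv,z,info=None):
    p,d=ray(n,uv,info);return (p+d*((z-p[2])/d[:,2])[:,None])[:,:2]
def proj(n,P,info=None):
    i=info or r.camera_info(n);f=210/np.tan(np.radians(i['fov_y']/2))
    q=(np.atleast_2d(P)-i['position'])@R.from_rotvec(i['rotation']).as_matrix()
    return np.c_[q[:,0]/q[:,2]*f+i['cx'],q[:,1]/q[:,2]*f+i['cy']]
E
python3 - <<'E'
from h import *
im=cv2.imread('pics/top0.png')
a=cv2.resize(im[195:310,140:280],None,fx=5,fy=5,interpolation=cv2.INTER_CUBIC)[:, :700]
b=cv2.resize(im[200:310,325:465],None,fx=5,fy=5,interpolation=cv2.INTER_CUBIC)
cv2.imwrite('pics/a.png',a);cv2.imwrite('pics/b.png',b)
# rough positions
for k,uv,z in(('short',(175,234),.009),('long',(237,248),.009),('dial',(367,267),.034),('pin1',(413,250),.044),('pin2',(438,239),.044),('mallet',(305,242),.1)):
    print(k,plane('top',uv,z))
c=plane('top',[(329,250),(353,305),(462,265),(438,209)],.024);print(c,np.linalg.norm(np.diff(c,axis=0),axis=1))
E
```

```text
short [[0.56045198 0.3108715 ]]
long [[0.52884483 0.15638825]]
dial [[ 0.48746986 -0.15676609]]
pin1 [[ 0.52916573 -0.26416669]]
pin2 [[ 0.55652749 -0.32431577]]
mallet [[ 0.53720308 -0.00497501]]
[[ 0.52703709 -0.06763755]
 [ 0.39788214 -0.12437032]
 [ 0.49731739 -0.38634344]
 [ 0.63285878 -0.33454739]] [0.14106598 0.28020936 0.14510099]
```

View pics/a.png

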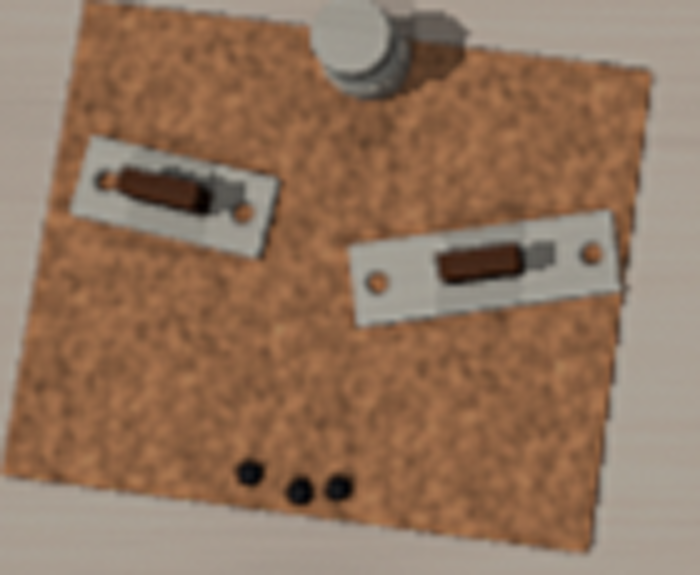

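View pics/b.png

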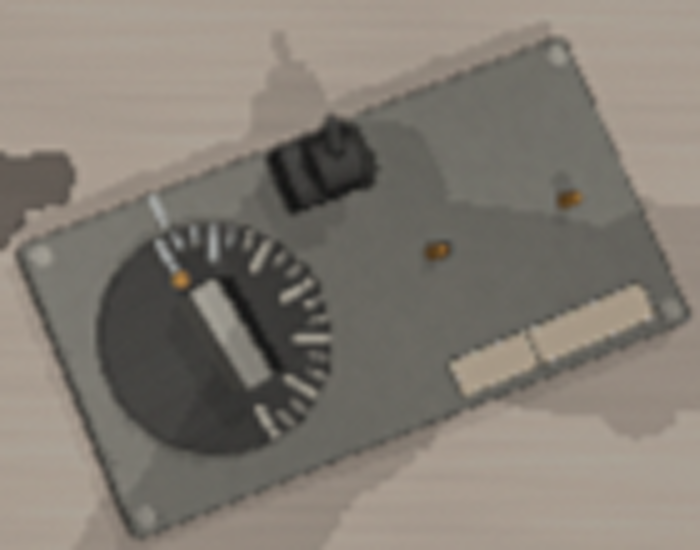

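Crop a shows the short template (corners (90,137), (280,180), (262,258) and (70,212)) next to the longer one on the right. The short one is the target. Crop b shows the dial with its zero stud at (180,280), close to the index line at (160,212), and the pins at (437,251) and (570,199).

Run:
```python
from h import *
def cr(uv,x0,y0): return (np.array(uv,float)+.5)/5-.5+[x0,y0]
J=plane('top',cr([(18,242),(137,538),(690,315),(565,38)],325,200),.024)
print('jig corners',J,'sides',np.linalg.norm(J-np.roll(J,-1,0),axis=1))
c=J.mean(0);y=(J[0]+J[1]-J[2]-J[3]);y/=np.linalg.norm(y);x=np.array([y[1],-y[0]])
print('c',c,'y',y,'x',x,'ang x',np.degrees(np.arctan2(x[1],x[0])))
print('dial',c+.075*y,'pinmid',c-.075*y)
pn=plane('top',cr([(437,251),(570,199)],325,200),.034);print('pins',pn,pn.mean(0),np.linalg.norm(pn[0]-pn[1]))
dc=plane('top',cr([(98,335),(332,335),(215,222),(215,456)],325,200),.034);print('dialc',(dc[0]+dc[1])/2,(dc[2]+dc[3])/2)
D=c+.075*y
z=plane('top',cr([(160,245),(180,280)],325,200),.034)-D;i=plane('top',cr([(152,198),(166,228)],325,200),.024)-D
a=lambda v:np.degrees(np.arctan2(v[:,1],v[:,0]))
print('zero ang',a(z),'idx',a(i))
b=plane('top',cr([(207,283),(258,387)],325,200),.072);print('bar',b.mean(0),a((b[:1]-b[1:])))
T=plane('top',cr([(90,137),(280,180),(262,258),(70,212)],140,195),.009)
print('T',T.mean(0),a(T[:1]+T[3:]-T[1:2]-T[2:3]),np.linalg.norm(T-np.roll(T,-1,0),axis=1))
o=r.get_obs();print(R.from_rotvec(o['orientation']).as_matrix().round(3))
for n in('scene','top','wrist'):print(r.camera_info(n)['position'])
```

```text
jig corners [[ 0.53183999 -0.06570509]
 [ 0.39273184 -0.12196144]
 [ 0.50308517 -0.38806744]
 [ 0.63733091 -0.33375364]] sides [0.15005284 0.28808029 0.14481681 0.28805965]
c [ 0.51624698 -0.2273719 ] y [-0.37465405  0.92716468] x [0.92716468 0.37465405] ang x 22.002932605143247
dial [ 0.48814792 -0.15783455] pinmid [ 0.54434603 -0.29690925]
pins [[ 0.53053072 -0.2648192 ]
 [ 0.55678293 -0.32930718]] [ 0.54365683 -0.29706319] 0.0696267022468236
dialc [ 0.48844407 -0.1581853 ] [ 0.48703784 -0.15818385]
zero ang [30.67802298 31.4145832 ] idx [22.2761312  21.61273523]
bar [ 0.48664081 -0.15857806] [25.68272127]
T [0.56063698 0.31170567] [78.05319918] [0.09755033 0.03942137 0.09833998 0.03834084]
[[ 0.957  0.291 -0.001]
 [ 0.291 -0.957  0.002]
 [-0.    -0.002 -1.   ]]
[ 1.2299577  -0.42933781  1.02255147]
[0.43088812 0.05430607 1.09725757]
[ 0.26609048 -0.62378424  0.37219471]
```

Emit:
{"name": "play_rows", "arguments": {"targets": "-0.2 0.04 -0.04 0 0;-0.2 0.08 -0.075 -0.01 -0.05;-0.2 0.11 -0.11 -0.01 -0.1;-0.2 0.14 -0.135 -0.02 -0.15;-0.2 0.165 -0.165 -0.02 -0.2;-0.2 0.195 -0.19 -0.02 -0.23;-0.2 0.22 -0.22 -0.02 -0.23;-0.2 0.25 -0.245 -0.02 -0.23"}}

```text
clock: 0.77
tcp_pos: [0.3548, -0.3524, 0.2512]
orientation: [-3.034, -0.814, 0.001]
contact_force: [0.7, -0.1, -0.5]
grip_width: 0.0512
gripper_force: 0.0
```

```bash
cat >> h.py <<'E'
def go(xy,z,ang):
    """shift+spin in tool axes for TCP at xy,z with tool x at world angle ang (deg)"""
    o=r.get_obs();M=R.from_rotvec(o['orientation']).as_matrix();a=np.degrees(np.arctan2(M[1,0],M[0,0]))
    d=M.T@(np.r_[xy,z]-o['tcp_pos']);s=np.radians((a-ang+180)%360-180)
    print('t',o['clock'],'tcp',o['tcp_pos'].round(4),'tilt',M[2,:2].round(4),'ang',round(a,2),'q7',o['joints'][6].round(2),'w',round(o['grip_width'],4),'GO',d.round(4),'spin',round(s,3))
E
python3 -c "
from h import *
go((.453,-.178),.25,30)"
```

```text
t 0.7667 tcp [ 0.3548 -0.3524  0.2512] tilt [-0.0004 -0.0002] ang 30.05 q7 -0.43 w 0.0512 GO [ 0.1723 -0.1018  0.0012] spin 0.001
```

Emit:
{"name": "play_rows", "arguments": {"targets": "-0.2 0.035 -0.02 0 0;-0.2 0.07 -0.04 0 0;-0.2 0.105 -0.06 0 0;-0.2 0.14 -0.08 0 0;-0.2 0.172 -0.102 0 0;-0.2 0.172 -0.102 0 0;-0.2 0.172 -0.102 0 0"}}

```text
clock: 1.35
tcp_pos: [0.4534, -0.1775, 0.2511]
orientation: [-3.031, -0.823, 0.0]
contact_force: [-1.3, 0.4, -0.4]
grip_width: 0.0515
gripper_force: 0.0
```

Run:
```python
from h import *
go((.453,-.178),.25,30)
i=r.camera_info('wrist');f=r.grab_frame('wrist')
print(i,R.from_rotvec(i['rotation']).as_matrix().round(3))
np.savez('w1.npz',f=f,**i);cv2.imwrite('pics/w1.png',f[...,::-1])
```

```text
t 1.35 tcp [ 0.4534 -0.1775  0.2511] tilt [ 0.0001 -0.0006] ang 30.39 q7 -0.86 w 0.0515 GO [-0.0006  0.0002  0.0011] spin 0.007
{'fov_y': 64.74015801659317, 'cx': 284.16083243287324, 'cy': 205.57190521613717, 'position': array([ 0.51662967, -0.14009695,  0.3928633 ]), 'rotation': array([ 2.50144303, -1.43371158, -0.21341772])} [[ 0.505 -0.826 -0.249]
 [-0.863 -0.485 -0.142]
 [-0.003  0.287 -0.958]]
```

View pics/w1.png

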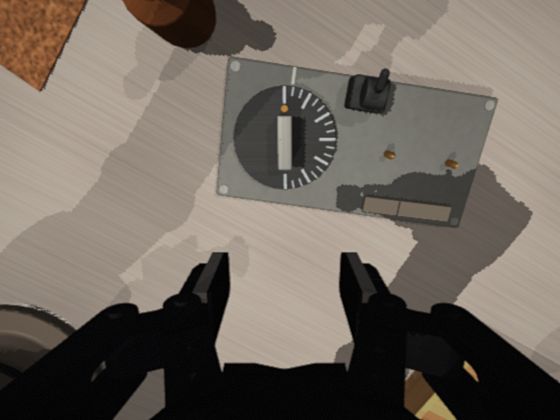

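The wrist view shows the dial at (285,137), the stud at (284,108), the index line at (294,75), and the pins at (390,155) and (452,163). Next I measure these by masks.

Run:
```python
from h import *
d=np.load('w1.npz');f=d['f'];i={k:d[k] for k in d.files if k!='f'}
hsv=cv2.cvtColor(f,cv2.COLOR_RGB2HSV).astype(int)
V=f.max(2).astype(int)
def comp(m,x0,y0,x1,y1,mn=4):
    s=np.zeros(m.shape,np.uint8);s[y0:y1,x0:x1]=m[y0:y1,x0:x1]
    n,l,st,c=cv2.connectedComponentsWithStats(s)
    return [(st[k,4],c[k].round(1),st[k,:4]) for k in range(1,n) if st[k,4]>=mn],l
br=(hsv[...,1]>120)&(hsv[...,2]>90)
b,_=comp(br,255,60,480,185);print('brass',b)
wh=(f.min(2)>150)
w,l=comp(wh,230,62,345,195);
for k in w:print('white',k)
# jig corners by grey studs not needed; dial disc outline
dark=(V<80).astype(np.uint8);s=np.zeros_like(dark);s[80:195,228:342]=dark[80:195,228:342]
c=max(cv2.findContours(s,0,2)[0],key=cv2.contourArea);h=cv2.convexHull(c)[:,0]
e=cv2.fitEllipse(h);print('ell',e)
D=plane('wrist',[e[0]],.034,i)[0];print('dial',D)
q=plane('wrist',h,.034,i);print('rad',np.linalg.norm(q-D,axis=1).min(),np.linalg.norm(q-D,axis=1).max())
```

```text
brass [(np.int32(44), array([284.1, 108.2]), array([281, 105,   7,   8], dtype=int32)), (np.int32(32), array([390.2, 155.7]), array([387, 153,   8,   6], dtype=int32)), (np.int32(33), array([453.6, 164.9]), array([450, 163,   8,   5], dtype=int32))]
white (np.int32(16), array([340.7,  62.6]), array([336,  62,   9,   3], dtype=int32))
white (np.int32(37), array([293.4,  75.2]), array([292,  67,   4,  17], dtype=int32))
white (np.int32(46), array([284. ,  94.2]), array([283,  87,   3,  16], dtype=int32))
white (np.int32(7), array([292.3,  91. ]), array([292,  88,   2,   7], dtype=int32))
white (np.int32(6), array([300.5,  92.5]), array([300,  90,   2,   6], dtype=int32))
white (np.int32(37), array([306.1, 100.3]), array([302,  93,   9,  15], dtype=int32))
white (np.int32(7), array([315.1, 101.4]), array([313,  99,   5,   6], dtype=int32))
white (np.int32(7), array([320.1, 108.3]), array([318, 107,   5,   4], dtype=int32))
white (np.int32(36), array([321.5, 117.1]), array([315, 113,  14,   9], dtype=int32))
white (np.int32(313), array([282., 137.]), array([278, 117,  10,  51], dtype=int
[... 424 characters left out ...]
32))
white (np.int32(32), array([321.1, 160.4]), array([315, 157,  13,   8], dtype=int32))
white (np.int32(5), array([319. , 168.2]), array([317, 167,   5,   4], dtype=int32))
white (np.int32(32), array([305.4, 175.4]), array([302, 170,   8,  12], dtype=int32))
white (np.int32(5), array([313.8, 174. ]), array([312, 172,   4,   5], dtype=int32))
white (np.int32(33), array([284.7, 181.3]), array([284, 174,   3,  15], dtype=int32))
white (np.int32(6), array([292.5, 183.5]), array([292, 181,   2,   6], dtype=int32))
ell ((285.1001892089844, 136.63990783691406), (103.60535430908203, 103.83184051513672), 83.14095306396484)
dial [ 0.49007916 -0.15562644]
rad 0.05176428968505865 0.056921314219231106
```

Run:
```python
from h import *
d=np.load('w1.npz');i={k:d[k] for k in d.files if k!='f'}
a=lambda v:np.degrees(np.arctan2(v[1],v[0]))
p=plane('wrist',[(284,94.2),(284.7,181.3),(306.1,100.3),(305.4,175.4),(321.5,117.1),(321.1,160.4),(326.6,138.9)],.034,i)
c=(p[0]+p[1])/2;ix=plane('wrist',[(293.4,75.2)],.024,i)[0]
print('c',c,'r',np.linalg.norm(p-c,axis=1),'ang',[round(a(v-c),1) for v in p],'idx',a(ix-c),np.linalg.norm(ix-c))
pn=plane('wrist',[(390.2,155.7),(453.6,164.9)],.037,i);m=pn.mean(0);y=pn[0]-pn[1]
print('pins',pn,m,np.linalg.norm(y),'jig x',a(y)-90,'dial-pm',np.linalg.norm(c-m),a(c-m)-90)
b=plane('wrist',[(282.,137),],.072,i);print('bar top',b)
```

```text
c [ 0.48721866 -0.15639189] r [0.04569973 0.04569973 0.04562024 0.04540216 0.04514326 0.04580277
 0.04503093] ang [np.float64(30.8), np.float64(-149.2), np.float64(0.9), np.float64(-119.0), np.float64(-29.1), np.float64(-89.1), np.float64(-59.0)] idx 22.1127544199121 0.06544217028302496
pins [[ 0.52990979 -0.26286956]
 [ 0.55638031 -0.32769183]] [ 0.54314505 -0.2952807 ] 0.07001867794088573 jig x 22.212915595930184 dial-pm 0.1497259579830147 21.93317965752719
bar top [[ 0.49110865 -0.15160552]]
```

```bash
python3 -c "
from h import *
go((.4873,-.1567),.042,30.9)"
```

```text
t 1.4 tcp [ 0.4526 -0.1795  0.251 ] tilt [-0.0007 -0.0003] ang 30.18 q7 -0.86 w 0.0512 GO [ 0.0417 -0.0022  0.2089] spin -0.013
```

Emit:
{"name": "play_rows", "arguments": {"targets": "-0.2 0.03 -0.002 0.0 -0.013;-0.2 0.0415 -0.002 0.03 -0.013;-0.2 0.0415 -0.002 0.065 -0.013;-0.2 0.0415 -0.002 0.1 -0.013;-0.2 0.0415 -0.002 0.135 -0.013;-0.2 0.0415 -0.002 0.17 -0.013;-0.2 0.0415 -0.002 0.197 -0.013;-0.2 0.0415 -0.002 0.209 -0.013"}}

```text
clock: 2.07
tcp_pos: [0.4843, -0.159, 0.0386]
orientation: [-3.028, -0.83, 0.009]
contact_force: [-0.1, -0.5, 0.7]
grip_width: 0.0509
gripper_force: 0.0
```

Emit:
{"name": "play_rows", "arguments": {"targets": "1 0 0 0 0;1 0 0 0 0;1 0 0 0 0;1 0 0 0 0;1 0 0 0 0;1 0 0 0 0", "squeeze": 40}}

```text
clock: 2.57
tcp_pos: [0.488, -0.1574, 0.0438]
orientation: [3.028, 0.834, 0.002]
contact_force: [-4.2, 2.5, 7.9]
grip_width: 0.0138
gripper_force: 41.8
```

```bash
python3 -c "
from h import *
go((.4873,-.1567),.042,30.9+111.2)"
```

```text
t 2.5667 tcp [ 0.488  -0.1574  0.0438] tilt [0.0009 0.0012] ang 30.82 q7 -1.06 w 0.0138 GO [-0.0003 -0.001   0.0018] spin -1.942
```

Joint 7 would run past its limit in this grasp direction (−1.06 − 1.94 = −3.0), so I'll release, flip the hand half a turn and regrasp.

Emit:
{"name": "play_rows", "arguments": {"targets": "-0.2 0 0 0 0;-0.2 0 0 0 0;-0.2 0 0 0 0;-0.2 0 0 -0.03 0;-0.2 0 0 -0.06 0.1;-0.2 0 0 -0.065 0.22;-0.2 0 0 -0.065 0.34;-0.2 0 0 -0.065 0.46"}}

```text
clock: 3.23
tcp_pos: [0.4885, -0.158, 0.1084]
orientation: [3.139, 0.112, 0.004]
contact_force: [-0.0, 0.4, 0.1]
grip_width: 0.0513
gripper_force: 0.0
```

Emit:
{"name": "play_rows", "arguments": {"targets": "-0.2 0 0 0 0.12;-0.2 0 0 0 0.24;-0.2 0 0 0 0.36;-0.2 0 0 0 0.48;-0.2 0 0 0 0.6;-0.2 0 0 0 0.72;-0.2 0 0 0 0.84;-0.2 0 0 0 0.96"}}

```text
clock: 3.9
tcp_pos: [0.4879, -0.1577, 0.1075]
orientation: [-2.837, 1.35, -0.001]
contact_force: [0.8, 0.8, 0.6]
grip_width: 0.0512
gripper_force: 0.0
```

Emit:
{"name": "play_rows", "arguments": {"targets": "-0.2 0 0 0 0.12;-0.2 0 0 0 0.24;-0.2 0 0 0 0.36;-0.2 0 0 0 0.48;-0.2 0 0 0 0.6;-0.2 0 0 0 0.72;-0.2 0 0 0 0.84;-0.2 0 0 0 0.96"}}

```text
clock: 4.57
tcp_pos: [0.4874, -0.1581, 0.1072]
orientation: [-1.921, 2.484, 0.002]
contact_force: [0.1, -1.1, -2.1]
grip_width: 0.0515
gripper_force: 0.0
```

Emit:
{"name": "play_rows", "arguments": {"targets": "-0.2 0 0 0 0.12;-0.2 0 0 0 0.24;-0.2 0 0 0 0.36;-0.2 0 0 0 0.48;-0.2 0 0 0 0.6;-0.2 0 0 0 0.72;-0.2 0 0 0 0.76;-0.2 0 0 0 0.76"}}

```text
clock: 5.23
tcp_pos: [0.4872, -0.1575, 0.1056]
orientation: [0.864, -3.014, 0.005]
contact_force: [0.5, -0.4, 0.1]
grip_width: 0.0514
gripper_force: 0.0
```

Run:
```python
from h import *
go((.4876,-.157),.044,210.9)
i=r.camera_info('wrist');f=r.grab_frame('wrist')
np.savez('w2.npz',f=f,**i);cv2.imwrite('pics/w2.png',f[...,::-1])
```

```text
t 5.2333 tcp [ 0.4872 -0.1575  0.1056] tilt [ 0.0067 -0.0011] ang -148.02 q7 -2.95 w 0.0514 GO [-0.001   0.0003  0.0616] spin 0.019
```

```bash
python3 -c "
from h import *
o=r.get_obs();print(o['joints'].round(2),o['contact_force'])"
```

```text
[-0.71  0.91  1.37  2.1  -1.04  1.11 -2.95] [-0.11029215 -0.51523697  0.16668801]
```

The sign is the other way: positive spin lowers joint 7, and the arm has contorted to follow it. I'll unwind and use the original grasp direction.

Emit:
{"name": "play_rows", "arguments": {"targets": "-0.2 0 0 0 -0.12;-0.2 0 0 0 -0.24;-0.2 0 0 0 -0.36;-0.2 0 0 0 -0.48;-0.2 0 0 0 -0.6;-0.2 0 0 0 -0.72;-0.2 0 0 0 -0.84;-0.2 0 0 0 -0.96"}}

```text
clock: 5.95
tcp_pos: [0.4878, -0.1575, 0.1077]
orientation: [-2.168, 2.27, 0.001]
contact_force: [0.1, -0.3, -0.7]
grip_width: 0.0513
gripper_force: 0.0
```

Emit:
{"name": "play_rows", "arguments": {"targets": "-0.2 0 0 0 -0.12;-0.2 0 0 0 -0.24;-0.2 0 0 0 -0.36;-0.2 0 0 0 -0.48;-0.2 0 0 0 -0.6;-0.2 0 0 0 -0.72;-0.2 0 0 0 -0.84;-0.2 0 0 0 -0.96"}}

```text
clock: 6.62
tcp_pos: [0.4882, -0.1575, 0.1082]
orientation: [-2.971, 1.011, -0.004]
contact_force: [-0.6, 0.1, -0.3]
grip_width: 0.0514
gripper_force: 0.0
```

Emit:
{"name": "play_rows", "arguments": {"targets": "-0.2 0 0 0 -0.12;-0.2 0 0 0 -0.24;-0.2 0 0 0 -0.36;-0.2 0 0 0 -0.48;-0.2 0 0 0 -0.6;-0.2 0 0 0 -0.72;-0.2 0 0 0 -0.84;-0.2 0 0 0 -0.96"}}

```text
clock: 7.28
tcp_pos: [0.4885, -0.1576, 0.1087]
orientation: [-3.105, -0.476, -0.007]
contact_force: [-0.5, 0.6, 0.2]
grip_width: 0.0509
gripper_force: 0.0
```

Emit:
{"name": "play_rows", "arguments": {"targets": "-0.2 0 0 0 -0.12;-0.2 0 0 0 -0.24;-0.2 0 0 0 -0.26;-0.2 0 0 0 -0.26;-0.2 0 0 0 -0.26"}}

```text
clock: 7.7
tcp_pos: [0.4878, -0.1576, 0.1077]
orientation: [-3.022, -0.858, -0.003]
contact_force: [-0.2, 0.8, -0.9]
grip_width: 0.0517
gripper_force: 0.0
```

```bash
python3 -c "
from h import *
go((.4876,-.157),.044,30.9)
o=r.get_obs();print(o['joints'].round(2))"
```

```text
t 7.7 tcp [ 0.4878 -0.1576  0.1077] tilt [ 0.0018 -0.0001] ang 31.69 q7 -0.45 w 0.0517 GO [ 0.     -0.0006  0.0637] spin 0.014
[-0.31  0.44  0.64  2.08 -0.39  0.73 -0.45]
```

Emit:
{"name": "play_rows", "arguments": {"targets": "-0.2 0 0 0.03 0.014;-0.2 0 0 0.055 0.014;-0.2 0 0 0.063 0.014;1 0 0 0.063 0.014;1 0 0 0.063 0.014;1 0 0 0.063 0.014;1 0 0 0.063 0.014;1 0 0 0.063 0.014"}}

```text
clock: 8.37
tcp_pos: [0.4877, -0.1576, 0.045]
orientation: [-3.027, -0.84, -0.001]
contact_force: [-1.2, 0.9, 7.2]
grip_width: 0.0133
gripper_force: 40.2
```

```bash
python3 -c "
from h import *
go((.4876,-.157),.044,30.9+111.2);print(r.get_obs()['contact_force'])"
```

```text
t 8.3667 tcp [ 0.4877 -0.1576  0.045 ] tilt [ 0.0005 -0.0004] ang 31.01 q7 -0.37 w 0.0133 GO [ 0.0002 -0.0005  0.001 ] spin -1.939
[-1.20567331  0.8650446   7.150499  ]
```

Emit:
{"name": "play_rows", "arguments": {"targets": "1 0 0 0 -0.12;1 0 0 0 -0.24;1 0 0 0 -0.36;1 0 0 0 -0.48;1 0 0 0 -0.6;1 0 0 0 -0.72;1 0 0 0 -0.84;1 0 0 0 -0.96"}}

```text
clock: 9.03
tcp_pos: [0.4875, -0.1573, 0.045]
orientation: [-2.291, -2.149, -0.001]
contact_force: [-2.9, 1.5, 6.6]
grip_width: 0.0133
gripper_force: 40.3
```

Emit:
{"name": "play_rows", "arguments": {"targets": "1 0 0 0 -0.12;1 0 0 0 -0.24;1 0 0 0 -0.36;1 0 0 0 -0.48;1 0 0 0 -0.6;1 0 0 0 -0.72;1 0 0 0 -0.84;1 0 0 0 -0.94"}}

```text
clock: 9.7
tcp_pos: [0.4872, -0.1574, 0.0449]
orientation: [-1.069, -2.953, -0.0]
contact_force: [-4.3, 1.1, 7.2]
grip_width: 0.0133
gripper_force: 40.5
```

Emit:
{"name": "play_rows", "arguments": {"targets": "1 0 0 0 0;1 0 0 0 0;1 0 0 0 0"}}

```text
clock: 9.95
tcp_pos: [0.4871, -0.1574, 0.045]
orientation: [-1.077, -2.95, 0.0]
contact_force: [-3.9, 1.8, 8.6]
grip_width: 0.0134
gripper_force: 40.6
```

```bash
python3 -c "
from h import *
go((.4876,-.157),.044,30.9+111.2);print(r.get_obs()['contact_force'],r.get_obs()['moment'])"
```

```text
t 9.95 tcp [ 0.4871 -0.1574  0.045 ] tilt [ 0.001  -0.0004] ang 139.9 q7 1.09 w 0.0134 GO [-0.0001  0.0006  0.001 ] spin -0.038
[-3.88025504  1.79577035  8.56914725] [0.41027036 0.61560021 0.14244152]
```

Emit:
{"name": "play_rows", "arguments": {"targets": "1 0 0 0 -0.038;1 0 0 0 -0.038;1 0 0 0 -0.038"}}

```text
clock: 10.2
tcp_pos: [0.4872, -0.1574, 0.045]
orientation: [-1.02, -2.97, 0.0]
contact_force: [-3.5, 1.7, 8.6]
grip_width: 0.0135
gripper_force: 40.6
```

Emit:
{"name": "play_rows", "arguments": {"targets": "-0.2 0 0 0 0;-0.2 0 0 0 0;-0.2 0 0 0 0;-0.2 0 0 -0.03 0;-0.2 0 0 -0.07 0;-0.2 -0.015 0 -0.11 0;-0.2 -0.03 0 -0.15 0;-0.2 -0.045 0 -0.19 0"}}

```text
clock: 10.87
tcp_pos: [0.522, -0.1849, 0.233]
orientation: [-1.021, -2.97, 0.0]
contact_force: [1.5, -0.2, 0.1]
grip_width: 0.0506
gripper_force: 0.0
```

Run:
```python
from h import *
go((.4876,-.157),.25,142.1)
i=r.camera_info('wrist');f=r.grab_frame('wrist')
np.savez('w3.npz',f=f,**i);cv2.imwrite('pics/w3.png',f[...,::-1])
t=r.grab_frame('top')[200:310,325:465]
cv2.imwrite('pics/t3.png',cv2.resize(t[...,::-1],None,fx=5,fy=5))
```

```text
t 10.8667 tcp [ 0.522  -0.1849  0.233 ] tilt [ 0.001  -0.0004] ang 142.07 q7 1.15 w 0.0506 GO [ 0.0443  0.0008 -0.0169] spin -0.0
```

View pics/w3.png

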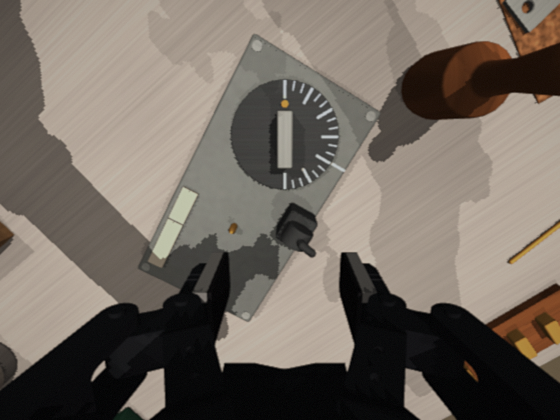

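The dial has turned: the index line at (338,168) now continues the 120 line at (325,160). Next I measure the angle.

Run:
```python
from h import *
d=np.load('w3.npz');f=d['f'];i={k:d[k] for k in d.files if k!='f'}
a=lambda v:np.degrees(np.arctan2(v[1],v[0]))
s=np.zeros(f.shape[:2],np.uint8);s[75:195,225:348]=(f.min(2)>140)[75:195,225:348]
n,l,st,c=cv2.connectedComponentsWithStats(s)
for k in range(1,n):
    if st[k,4]>15:print(st[k],c[k].round(1))
L=[c[k] for k in range(1,n) if st[k,4]>15 and st[k,4]<120]
zero=min(L,key=lambda q:np.hypot(*(q-[285,90])));o80=min(L,key=lambda q:np.hypot(*(q-[285,182])))
p=plane('wrist',[zero,o80],.034,i);C=p.mean(0);print(zero,o80,C,'zero ang',a(p[0]-C))
for q in L:
    v=plane('wrist',[q],.034,i)[0]-C;w=plane('wrist',[q],.024,i)[0]-C;print(q.round(1),round(a(v),2),np.linalg.norm(v).round(4),'idx',round(a(w),2),np.linalg.norm(w).round(4))
```

```text
[225  75   6   8  35] [226.9  77.8]
[283  80   4  18  54] [284.2  88. ]
[300  84   4   9  17] [301.7  88.2]
[303  88  10  16  55] [307.5  95.7]
[314  94   7   7  17] [316.7  97.2]
[317 108  15  11  51] [324. 113.]
[279 112  12  55 660] [284.5 139. ]
[321 136  17   2  34] [329.  136.5]
[316 155  30  17 107] [331.6 163.6]
[302 168  10  15  43] [306.5 175.2]
[284 173   2  16  32] [284.5 180.5]
[332 175  16  20 184] [341.9 186.9]
[284.16666667  88.        ] [284.5 180.5] [ 0.4867676  -0.15618059] zero ang 142.24809066543122
[226.9  77.8] -172.82 0.0781 idx -172.41 0.0798
[284.2  88. ] 142.25 0.0458 idx 142.24 0.0463
[301.7  88.2] 121.73 0.0486 idx 121.4 0.0493
[307.5  95.7] 111.74 0.0448 idx 111.22 0.0455
[316.7  97.2] 101.73 0.049 idx 101.13 0.0498
[324. 113.] 81.74 0.0453 idx 80.86 0.0462
[329.  136.5] 51.45 0.0451 idx 50.46 0.0465
[331.6 163.6] 22.2 0.0563 idx 21.51 0.0584
[306.5 175.2] -8.0 0.0464 idx -8.47 0.0484
[284.5 180.5] -37.75 0.0458 idx -37.75 0.048
```

Zero direction is 142.1° and the index is at 22.15°, so the dial reads about 119.9°. Next is the template, passing high over the mallet.

```bash
python3 -c "
from h import *
go((.552,.272),.28,78)
go((.552,.272),.28,142.1)"
```

```text
t 10.9667 tcp [ 0.5273 -0.1873  0.2379] tilt [-0.0116  0.0047] ang 141.96 q7 1.15 w 0.0512 GO [ 0.2631  0.3772 -0.0434] spin 1.116
t 10.9667 tcp [ 0.5273 -0.1873  0.2379] tilt [-0.0116  0.0047] ang 141.96 q7 1.15 w 0.0512 GO [ 0.2631  0.3772 -0.0434] spin -0.002
```

Emit:
{"name": "play_rows", "arguments": {"targets": "-0.2 0 0 -0.04 0;-0.2 0.015 0.02 -0.07 0.1;-0.2 0.035 0.05 -0.07 0.2;-0.2 0.055 0.08 -0.07 0.3;-0.2 0.075 0.11 -0.07 0.42;-0.2 0.095 0.14 -0.07 0.54;-0.2 0.115 0.17 -0.07 0.66;-0.2 0.135 0.2 -0.07 0.78"}}

```text
clock: 11.63
tcp_pos: [0.5381, 0.0547, 0.3004]
orientation: [-2.06, -2.37, 0.001]
contact_force: [0.7, -0.1, 0.6]
grip_width: 0.0513
gripper_force: 0.0
```

```bash
python3 -c "
from h import *
go((.552,.272),.28,78)"
```

```text
t 11.6333 tcp [0.5381 0.0547 0.3004] tilt [ 0.0005 -0.0015] ang 98.02 q7 -0.08 w 0.0513 GO [0.2132 0.0441 0.0205] spin 0.349
```

Emit:
{"name": "play_rows", "arguments": {"targets": "-0.2 0.035 0.007 0 0.09;-0.2 0.07 0.015 0 0.18;-0.2 0.105 0.022 0 0.27;-0.2 0.14 0.03 0 0.35;-0.2 0.175 0.037 0.01 0.35;-0.2 0.213 0.044 0.02 0.35;-0.2 0.213 0.044 0.02 0.35;-0.2 0.213 0.044 0.02 0.35"}}

```text
clock: 12.3
tcp_pos: [0.5494, 0.2732, 0.2791]
orientation: [-2.429, -1.989, 0.005]
contact_force: [-0.8, -0.4, -0.8]
grip_width: 0.0515
gripper_force: 0.0
```

Run:
```python
from h import *
go((.5606,.3117),.1,78)
i=r.camera_info('wrist');f=r.grab_frame('wrist')
np.savez('w4.npz',f=f,**i);cv2.imwrite('pics/w4.png',f[...,::-1])
```

```text
t 12.3 tcp [0.5494 0.2732 0.2791] tilt [-0.0007 -0.004 ] ang 78.62 q7 -0.78 w 0.0515 GO [0.04   0.0041 0.1791] spin 0.011
```

View pics/w4.png

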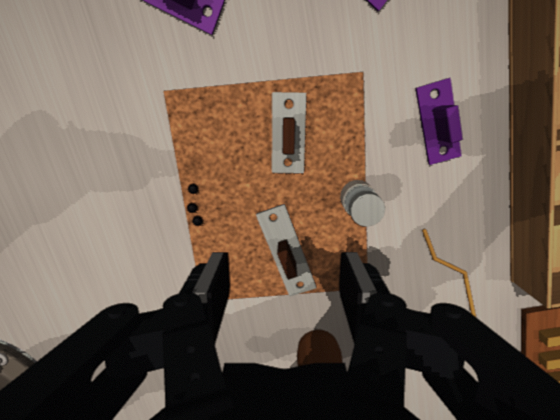

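The short template lies upright in this view at (289,132), with its holes at (289,103) and (288,162). The long one is at (285,248) and the pot at (363,205).

Run:
```python
from h import *
d=np.load('w4.npz');f=d['f'];i={k:d[k] for k in d.files if k!='f'}
h=cv2.cvtColor(f,cv2.COLOR_RGB2HSV);s=np.zeros(f.shape[:2],np.uint8)
s[86:182,262:316]=((h[...,1]<60)&(h[...,2]>70))[86:182,262:316]*255
c=np.vstack(cv2.findContours(cv2.morphologyEx(s,cv2.MORPH_OPEN,np.ones((3,3))),0,2)[0])
b=cv2.boxPoints(cv2.minAreaRect(c));P=plane('wrist',b,.009,i)
L=np.linalg.norm(P-np.roll(P,-1,0),axis=1);print(b,P.mean(0),L)
e=P[1]-P[0] if L[0]>L[1] else P[2]-P[1];print('ang',np.degrees(np.arctan2(e[1],e[0]))%180)
go(P.mean(0),.03,np.degrees(np.arctan2(e[1],e[0]))%180)
```

```text
[[272.  92.]
 [305.  92.]
 [305. 172.]
 [272. 172.]] [0.56137552 0.31440126] [0.03883675 0.09535671 0.04155027 0.09540055]
ang 79.60740445241827
t 12.35 tcp [0.5504 0.2708 0.2798] tilt [-0.0012 -0.0026] ang 78.42 q7 -0.78 w 0.0513 GO [0.0452 0.0026 0.2498] spin -0.021
```

Emit:
{"name": "play_rows", "arguments": {"targets": "-0.2 0.03 0.002 0.02 -0.017;-0.2 0.0445 0.0025 0.055 -0.017;-0.2 0.0445 0.0025 0.095 -0.017;-0.2 0.0445 0.0025 0.135 -0.017;-0.2 0.0445 0.0025 0.175 -0.017;-0.2 0.0445 0.0025 0.21 -0.017;-0.2 0.0445 0.0025 0.24 -0.017;-0.2 0.0445 0.0025 0.25 -0.017"}}

```text
clock: 13.02
tcp_pos: [0.5601, 0.3096, 0.0265]
orientation: [-2.421, -2.001, 0.013]
contact_force: [0.3, -1.0, 0.1]
grip_width: 0.051
gripper_force: 0.0
```

```bash
python3 -c "
from h import *
go((.5612,.3137),.019,79.4)"
```

```text
t 13.0167 tcp [0.5601 0.3096 0.0265] tilt [-0.0057 -0.0058] ang 79.16 q7 -0.85 w 0.051 GO [0.0043 0.0003 0.0075] spin -0.004
```

Emit:
{"name": "play_rows", "arguments": {"targets": "-0.2 0.002 0 0.009 0;-0.2 0.002 0 0.009 0;-0.2 0.002 0 0.009 0;1 0.002 0 0.009 0;1 0.002 0 0.009 0;1 0.002 0 0.009 0;1 0.002 0 0.009 0;1 0.002 0 0.009 0", "squeeze": 50}}

```text
clock: 13.68
tcp_pos: [0.5633, 0.3162, 0.0236]
orientation: [-2.418, -2.004, -0.003]
contact_force: [-1.2, -0.6, 6.8]
grip_width: 0.0129
gripper_force: 50.8
```

```bash
python3 -c "
from h import *
go((.5612,.3137),.28,79.4)"
```

```text
t 13.6833 tcp [0.5633 0.3162 0.0236] tilt [0.002  0.0003] ang 79.3 q7 -0.85 w 0.0129 GO [-0.0024 -0.0015 -0.2564] spin -0.002
```

Emit:
{"name": "play_rows", "arguments": {"targets": "1 0 0 -0.02 0;1 0 0 -0.055 0;1 0 0 -0.095 0;1 0 0 -0.135 0;1 0 0 -0.175 0;1 0 0 -0.215 0;1 0 0 -0.25 0;1 0 0 -0.28 0"}}

```text
clock: 14.35
tcp_pos: [0.5628, 0.3154, 0.3053]
orientation: [-2.418, -2.004, -0.003]
contact_force: [0.8, 0.8, -2.8]
grip_width: 0.0134
gripper_force: 49.5
```

```bash
python3 -c "
from h import *
go((.544,-.296),.30,112)"
```

```text
t 14.35 tcp [0.5628 0.3154 0.3053] tilt [0.0019 0.0002] ang 79.3 q7 -0.82 w 0.0134 GO [-0.6043  0.095   0.0042] spin -0.571
```

Emit:
{"name": "play_rows", "arguments": {"targets": "1 -0.02 0.003 0 0;1 -0.055 0.009 0 -0.04;1 -0.09 0.014 0 -0.08;1 -0.125 0.02 0 -0.13;1 -0.16 0.025 0 -0.18;1 -0.195 0.031 0 -0.23;1 -0.23 0.036 0 -0.28;1 -0.265 0.042 0 -0.33"}}

```text
clock: 15.02
tcp_pos: [0.5539, 0.0456, 0.3019]
orientation: [-2.053, -2.376, 0.001]
contact_force: [1.9, -1.2, -1.8]
grip_width: 0.0132
gripper_force: 49.6
```

```bash
python3 -c "
from h import *
go((.544,-.296),.30,112)"
```

```text
t 15.0167 tcp [0.5539 0.0456 0.3019] tilt [ 0.0008 -0.0016] ang 98.36 q7 -0.05 w 0.0132 GO [-0.3365 -0.0595  0.0017] spin -0.238
```

Emit:
{"name": "play_rows", "arguments": {"targets": "1 -0.035 -0.006 0 -0.06;1 -0.075 -0.013 0 -0.12;1 -0.115 -0.02 0 -0.18;1 -0.155 -0.027 0 -0.238;1 -0.195 -0.034 0 -0.238;1 -0.235 -0.042 0 -0.238;1 -0.275 -0.049 0 -0.238;1 -0.305 -0.054 0 -0.238"}}

```text
clock: 15.68
tcp_pos: [0.5433, -0.2664, 0.3018]
orientation: [-1.764, -2.598, 0.003]
contact_force: [-0.2, -0.4, -0.9]
grip_width: 0.0129
gripper_force: 49.6
```

```bash
python3 -c "
from h import *
go((.544,-.296),.14,112)"
```

```text
t 15.6833 tcp [ 0.5433 -0.2664  0.3018] tilt [-0.     -0.0021] ang 111.67 q7 0.77 w 0.0129 GO [-0.0278 -0.0099  0.1618] spin -0.006
```

Emit:
{"name": "play_rows", "arguments": {"targets": "1 -0.02 -0.006 0.02 -0.006;1 -0.027 -0.01 0.055 -0.006;1 -0.027 -0.01 0.09 -0.006;1 -0.027 -0.01 0.12 -0.006;1 -0.027 -0.01 0.14 -0.006;1 -0.027 -0.01 0.14 -0.006;1 -0.027 -0.01 0.14 -0.006"}}

```text
clock: 16.27
tcp_pos: [0.5448, -0.2906, 0.1611]
orientation: [-1.75, -2.604, 0.001]
contact_force: [0.9, -0.4, -0.8]
grip_width: 0.0133
gripper_force: 49.4
```

Run:
```python
from h import *
go((.544,-.296),.08,112)
i=r.camera_info('wrist');f=r.grab_frame('wrist')
np.savez('w5.npz',f=f,**i);cv2.imwrite('pics/w5.png',f[...,::-1])
```

```text
t 16.2667 tcp [ 0.5448 -0.2906  0.1611] tilt [ 0.0028 -0.0029] ang 112.2 q7 0.84 w 0.0133 GO [-0.0049 -0.0025  0.0811] spin 0.003
```

View pics/w5.png

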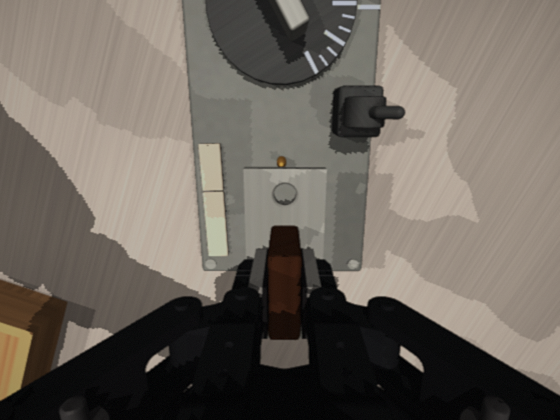

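The carried plate's front edge is at row 168, columns 244–326, with its hole at (285,194). The near pin shows at (281,162).

Run:
```python
from h import *
d=np.load('w5.npz');f=d['f'];i={k:d[k] for k in d.files if k!='f'}
tcp=np.array([.5448,-.2906]);zt=.1611-.0146
h=cv2.cvtColor(f,cv2.COLOR_RGB2HSV)
m=((h[...,1]>120)&(h[...,2]>70)).astype(np.uint8);m[:145]=0;m[178:]=0;m[:,:260]=0;m[:,310:]=0
n,l,st,c=cv2.connectedComponentsWithStats(m);print('pin',st[1:],c[1:])
A=np.radians(112.2);ux=np.array([np.cos(A),np.sin(A)]);uy=np.array([np.sin(A),-np.cos(A)])
g=cv2.cvtColor(f,cv2.COLOR_RGB2GRAY)
cc=cv2.HoughCircles(cv2.GaussianBlur(g[172:222,255:315],(3,3),0),cv2.HOUGH_GRADIENT,1,50,param1=80,param2=8,minRadius=8,maxRadius=16);print(cc+np.array([255,172,0]) if cc is not None else None)
for nm,uv in(('hole',(285,194)),('eL',(244,168)),('eR',(326,168))):
    p=plane('wrist',[uv],zt,i)[0];print(nm,p,'tool',(p-tcp)@ux,(p-tcp)@uy)
for z in(.038,.044):
    for uv in((281.3,158.),(281.3,162)):print('pin',z,uv,plane('wrist',[uv],z,i))
print('pin expected',[.53,-.2635])
```

```text
pin [[277 157   9  10  73]] [[280.95890411 161.45205479]]
[[[282.5        193.5         11.30000019]]]
hole [ 0.53302247 -0.25984689] tool 0.03292343354081325 0.0007153118406530799
eL [ 0.51008998 -0.25539244] tool 0.04571250564291821 -0.018834138479057676
eR [ 0.54628076 -0.24063259] tool 0.04570386481251392 0.020250723458409343
pin 0.038 (281.3, 158.0) [[ 0.52944835 -0.25921423]]
pin 0.038 (281.3, 162) [[ 0.53065217 -0.26219176]]
pin 0.044 (281.3, 158.0) [[ 0.52918983 -0.25838705]]
pin 0.044 (281.3, 162) [[ 0.5303664  -0.26129717]]
pin expected [0.53, -0.2635]
```

```bash
python3 -c "
from h import *
go((.5424,-.2938),.073,112.15)"
```

```text
t 16.3167 tcp [ 0.546  -0.2912  0.1627] tilt [ 0.0004 -0.0005] ang 112.2 q7 0.84 w 0.0132 GO [-0.0011 -0.0042  0.0897] spin 0.001
```

Emit:
{"name": "play_rows", "arguments": {"targets": "1 -0.001 -0.004 0.02 0;1 -0.001 -0.004 0.045 0;1 -0.001 -0.004 0.065 0;1 -0.001 -0.004 0.08 0;1 -0.001 -0.004 0.089 0;1 -0.001 -0.004 0.089 0;1 -0.001 -0.004 0.089 0;1 -0.001 -0.004 0.089 0"}}

```text
clock: 16.98
tcp_pos: [0.5433, -0.294, 0.0745]
orientation: [1.752, 2.606, 0.0]
contact_force: [0.3, -0.2, -1.5]
grip_width: 0.013
gripper_force: 49.6
```

Run:
```python
from h import *
go((.5424,-.2938),.0446,112.15)
i=r.camera_info('wrist');f=r.grab_frame('wrist')
np.savez('w6.npz',f=f,**i);cv2.imwrite('pics/w6.png',cv2.resize(f[100:260,180:390,::-1],None,fx=3,fy=3,interpolation=cv2.INTER_CUBIC))
```

```text
t 16.9833 tcp [ 0.5433 -0.294   0.0745] tilt [-0.0011  0.001 ] ang 112.19 q7 0.86 w 0.013 GO [ 0.0006 -0.0008  0.0299] spin 0.001
```

View pics/w6.png

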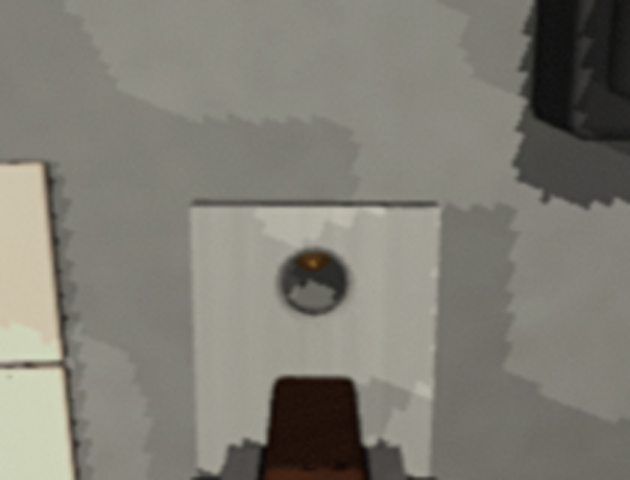

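The pin's tip shows through the hole at crop (313,262). The hole's centre is at (313,282).

Run:
```python
from h import *
d=np.load('w6.npz');i={k:d[k] for k in d.files if k!='f'}
cv=lambda u,v:(u/3+180-.33,v/3+100-.33)
A=np.radians(112.2);ux=np.array([np.cos(A),np.sin(A)]);uy=np.array([np.sin(A),-np.cos(A)])
H=plane('wrist',[cv(313,281)],.0745-.0146,i)[0]
for v in(254,260,266):
    P=plane('wrist',[cv(313,v)],.044,i)[0];print(P,'pin-hole tool',(P-H)@ux,(P-H)@uy)
print(H)
```

```text
[ 0.5307674 -0.2623541] pin-hole tool 0.0008397507156722025 6.115411135487422e-07
[ 0.53117877 -0.26336536] pin-hole tool -0.00025198352048595913 -6.094383509183015e-07
[ 0.5315916  -0.26438021] pin-hole tool -0.0013475841502812978 -1.834741932965026e-06
[ 0.53108412 -0.26313183]
```

The pin and hole line up within 1 mm, so I lower straight down.

Emit:
{"name": "play_rows", "arguments": {"targets": "1 0 0 0.006 0;1 0 0 0.012 0;1 0 0 0.018 0;1 0 0 0.023 0;1 0 0 0.027 0;1 0 0 0.029 0;1 0 0 0.029 0;1 0 0 0.029 0"}}

```text
clock: 17.7
tcp_pos: [0.5415, -0.2932, 0.0444]
orientation: [-1.751, -2.605, 0.001]
contact_force: [-5.0, 2.4, 10.7]
grip_width: 0.0129
gripper_force: 51.6
```

```bash
python3 -c "
from h import *
go((.5424,-.2938),.0446,112.15)"
```

```text
t 17.7 tcp [ 0.5415 -0.2932  0.0444] tilt [ 0.0022 -0.002 ] ang 112.16 q7 0.86 w 0.0129 GO [-0.0009  0.0007 -0.0002] spin 0.0
```

It is seated at the expected height. Now release, rise and look.

Emit:
{"name": "play_rows", "arguments": {"targets": "0.2 0 0 0 0;0.2 0 0 0 0;0.2 0 0 0 0;0.2 0 0 0 0;0.2 0 0 -0.02 0;0.2 0 0 -0.05 0;0.2 0 0 -0.09 0;0.2 -0.02 0 -0.13 0"}}

```text
clock: 18.37
tcp_pos: [0.5485, -0.307, 0.1715]
orientation: [-1.745, -2.606, -0.001]
contact_force: [1.4, 1.0, -0.6]
grip_width: 0.0342
gripper_force: 0.0
```

Emit:
{"name": "play_rows", "arguments": {"targets": "0.2 -0.03 0 -0.03 0;0.2 -0.06 0 -0.06 0;0.2 -0.09 0 -0.08 0;0.2 -0.09 0 -0.08 0;0.2 -0.09 0 -0.08 0;0.2 -0.09 0 -0.08 0"}}

```text
clock: 18.87
tcp_pos: [0.5829, -0.3933, 0.2496]
orientation: [-1.75, -2.605, -0.0]
contact_force: [-0.5, 0.7, -1.2]
grip_width: 0.034
gripper_force: 0.0
```

Run:
```python
from h import *
go((.5424,-.2938),.25,112.15)
i=r.camera_info('wrist');f=r.grab_frame('wrist')
np.savez('w7.npz',f=f,**i);cv2.imwrite('pics/w7.png',cv2.resize(f[0:300,130:430,::-1],None,fx=2,fy=2,interpolation=cv2.INTER_CUBIC))
```

```text
t 18.8667 tcp [ 0.5829 -0.3933  0.2496] tilt [ 0.0029 -0.0019] ang 112.2 q7 0.96 w 0.034 GO [ 1.074e-01  1.000e-04 -1.000e-04] spin 0.001
```

View pics/w7.png

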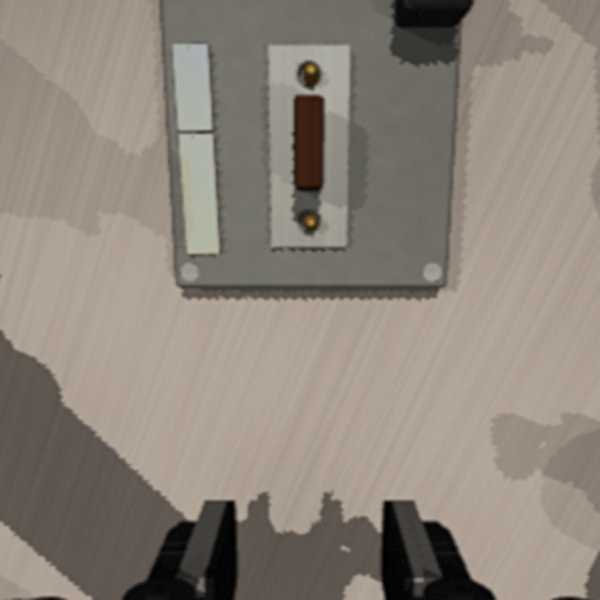

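Both pins stand through the holes, at crop (311,73) and (310,221), and the plate lies flat. Nothing has touched the dial since it was measured at about 120, so I'm handing in.

```bash
python3 -c "
from bench import r
print(r.hand_in())"
```

```text
the job is handed in; nothing more can be done
None
```

The job is handed in: the dial measured about 119.9° at the index, the short template hangs flat on both pins, and the gripper is open and clear, with about 19 s of the 70 s used.

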